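# Gather the setting kit into its fitted tray

## Task

Put the stone-setting kit away in the fitted wooden tray: the brass plate on its wooden backing in the small rectangular bay, the steel bench block in the near-square bay, the wooden ring clamp in the wider long bay and the loose black handpiece in the narrower long bay, each lying flat on the floor of its bay. The backed plate is locked in the hold-down fixture: swing the fixture's bar right over to its far side and leave it open, slide the plate forward out from under the fixed bridge at its heel, then lift it. Leave the graver and the fire brick where they lie; they do not belong to this kit.

Things in the scene. Friction and masses are not known exactly. Their poses are not given: they have to be found in the camera images.
- kit_tray: Shallow wooden tray fixed to the bench, 266 (x) x 194 (y) mm, origin at centre of underside, x away from the robot within 0.15 rad. Floor top z = 4, walls and dividers 7 thick, tops z = 11 mm: finger tips above tray z = 12 clear them. The two long bays lie nearest the robot, narrower one first; beyond them the near-square bay (+y) and the small rectangular bay (-y).
- hold_down: Fixture fixed to the bench, origin mid underside, x away from the robot within 0.2 rad. Base x -52..58, y -48..48, top z = 10 mm. The plate lies along x on it, centred, brass end at -x. A bridge at x 34..50 (underside z 28.5, top 33.5), on posts at y 23..30 and -23..-30, covers its last 16 mm; a stop stands behind. Front open above and at the sides. Bar hinge: line along x at y -34, z 32.5.
- bar (a joint): Hold-down bar, rad. 0 = closed: it lies along +y over the plate's tail, just behind the brass, so the plate can be neither lifted nor slid. Grows as the free end rises and swings over to -y; 1.57 upright, 2.7 the stop, fully open. Stiff hinge (0.10 N m, about 2 N at the pin): stays where left. Bar 12 wide, 10 thick, on fixture x = 14 mm.
- bar_pin (a point): Middle of the bar's round grip pin: 12 mm thick, parallel to the fixture's x, sticking out 38 mm from the bar's free end towards -x. At fixture (-14, -34 + 107 cos q, 32.5 + 107 sin q) mm, q the bar joint; 28 mm in front of the bar. Can be pinched from above, fingers closing along the fixture's y; it turns between the pads.
- mounted_plate: Wooden backing 100 x 40 x 16 mm, brass plate 56 x 40 x 6 on its front part (x -50..6, total height 22). 0.16 kg. Origin centre of underside, x from brass end to bare tail. Centre of mass x = -15. Once the bar is open, slide it 20 mm or more to -x before lifting. Grip across y at the brass. Bay: small rectangular, tray x 6..126, y -90..-16 mm, centre (66, -53).
- bench_block: Plain square steel block 65 x 65 x 21 mm, 0.75 kg, origin at the centre of its underside, z up. Bay: near-square, tray x 6..126, y -9..90 mm, centre (66, 40).
- ring_clamp: Pale wooden ring clamp with a metal band, 31 x 142 x 22 mm, long along its y, origin at the centre of its underside, lying flat. Grip across x at the middle. Bay: wider long bay, tray x -65..-1, y -90..90 mm, centre (-33, 0), lengthwise along y, either way round.
- handpiece: Black flexible-shaft handpiece without its shaft, 25 x 136 x 25 mm, long along its y, thick black grip y -68..26, slimmer steel nose y 27..68, origin at the centre of its underside, lying flat, 0.14 kg. Grip the black part across x at about y = -15. Bay: narrower long bay, tray x -126..-72, y -90..90 mm, centre (-99, 0), lengthwise along y, either way round.
- graver: Look-alike that must stay: graver, 123 mm long along its y, with a turned pale wooden mushroom handle (26 mm across) and a thin steel blade. Origin at the centre of its underside.
- fire_brick: Look-alike that must stay: cream-coloured oblong fire brick 60 x 95 x 32 mm, longer along its y. Origin at the centre of its underside.
There are look-alikes about, which are no part of the job. There is more than one size of the bench_block; the one meant has the size given above.

How it is judged:
At the end, for the whole second after the job is handed in: The backed plate, bench block, ring clamp and handpiece each lie at rest and released on the floor of their own bay of the tray (flat within 0.05 rad, none riding on a wall), and the hold-down bar is swung over to more than 1.9 rad (x of mounted_plate in the frame of kit_tray between 0.054 and 0.078 m and y of mounted_plate in the frame of kit_tray between -0.072 and -0.034 m and z of each of mounted_plate, bench_block, ring_clamp, handpiece in the frame of kit_tray below 0.008 m and linear speed of each of mounted_plate, bench_block, ring_clamp, handpiece below 0.02 m/s and angular speed of each of mounted_plate, bench_block, ring_clamp, handpiece below 0.2 rad/s and angle between each of mounted_plate, bench_block, ring_clamp, handpiece's own z axis and vertical below 0.05 rad and contact force between the fingers and mounted_plate below 0.05 N and x of bench_block in the frame of kit_tray between 0.036 and 0.096 m and y of bench_block in the frame of kit_tray between 0.021 and 0.06 m and contact force between the fingers and bench_block below 0.05 N and x of ring_clamp in the frame of kit_tray between -0.054 and -0.012 m and y of ring_clamp in the frame of kit_tray between -0.022 and 0.022 m and contact force between the fingers and ring_clamp below 0.05 N and x of handpiece in the frame of kit_tray between -0.116 and -0.082 m and y of handpiece in the frame of kit_tray between -0.034 and 0.034 m and contact force between the fingers and handpiece below 0.05 N and value of joint bar above 1.9 rad); the robot touches nothing.
It fails at once if the graver or the fire brick is displaced by more than 20 mm (distance of any of graver, fire_brick from where it was at the start of the episode above 0.02 m).
It also fails if it takes over 102 s, if anything falls off the work surface, if the arm or the gripper's body presses on something with over 40 N, if the wrist force passes 120 N, or if a joint passes its speed limit or range.

## Robot

A 6-joint arm with a two-finger parallel gripper is mounted at the origin on a cart in front of the work surface, level with it; the furniture and walls round the work are solid. World frame = base frame: x ahead of the robot, y to its left, z up, the work surface at z = 0. Lengths are in m, angles in rad, forces in N, time in s.
With the tool pointing down it reaches from about 0.35 to 0.875 m from the base axis. Payload 4.2 kg.
Tool frame: the origin (TCP) lies midway between the tips of the shut fingers; the grasp point (between the pads) lies 19 mm behind it; z points along the fingers, y is the line along which they close (so a half turn about z gives the same grasp; the last joint's range is limited). The gripper opens to 85 mm and grips with 20 to 120 N. Pads are 22 mm wide; open, the fingers measure 114 mm over their backs; the gripper's body (76 mm by 85 mm) begins 54 mm behind the grasp point. The pads swing forward as they close: fully open they stand 13 mm farther back than shut.
Start: joints at [1.579, 0.385, 0.008, 0, -1.194, -0.259], TCP at [0.155, 0.605, 0.231] pointing down, gripper open.
Joint ranges: [-3.14, 3.14], [-1.21, 2.06], [-1.07, 1.41], [-3.16, 2.05], [-2.99, -0.16], [-3.1, 3.1]. Speed limits (rad/s): [2.79, 2.79, 3.14, 3.14, 3.14, 3.14].

## Interface

Orientations are given as a unit quaternion [w, x, y, z].
In Python, from bench import r, grab_frame gives the robot as it stands. The module is installed in compiled form; this text tells all that it offers.
- The arm moves only by the tool move_arm, never from a script. Its argument "rows" is a list of rows, each a list of 2 entries, a list of its own where there are three numbers: the shift along the tool's x, y, z in mm, then the turn, a rotation vector about the tool's x, y, z in rad. A call has 1 to 20 rows; each row shifts and turns the commanded pose from where the row before left it, along the tool's axes as they then stand; what a row does not reach is not made up. A row lasts 1/10 s, in which the tool goes at most 50 mm and 8.59 degrees, less where a joint would pass 70% of its speed; a pose out of reach is approached as far as the arm can. A call with a gripper value outside its range is refused whole. "fingers" is the closure, from 0 (fully open) to 1 (shut), set as the call begins (left out, the last holds). The fingers move at their own pace and stop on an object; "squeeze" is the grip in N (left out, the last holds). Time passes only in rows, so rows that do not move let the fingers close. It gives the time, the measured TCP pose, the force, the opening and the grip force at its end, in the units of the state.
- r.get_obs(): the state, without advancing time (a new reading comes with each control period).
- grab_frame(name): name is "scene" or "top" or "wrist"; returns a dict with "frame" (400x640x3 uint8, blue, green, red), "camera_matrix" (3x3 intrinsics, pixels), "rvec" (rotation vector, rad) and "tvec" (3), from world to camera coordinates, as OpenCV has them. Camera axes: x right, y down, z forward; pixel columns grow to the right and rows downward; lengths in m; the calibration is good to about 2 mm. A picture is of the moment at which its call begins. There is no depth.
- r.job_done(): hands the job in; it is judged then, once.
The state is a dict: "time": time; "joints": joint angles; "qvel": joint speeds; "joint_torque": joint torques, N m; "eef_pos": TCP position; "ee_rot": TCP orientation; "force": force on the tool from outside, world axes, zero at the start; "wrist_torque": the same for the moment, N m; "opening": opening from 0.0 (shut) to 1.0 (fully open); "finger_force": force on a finger pad.
Only numpy, scipy, OpenCV 4.12 (cv2) and the standard library are available. Lean on these libraries where they do the work, as an engineer would, in place of code of your own. Each camera call takes 0.05 s, during which the arm holds its last target. There are 200 camera calls.

## Working session

There is one attempt and no reset: what is moved stays moved. The work goes in short steps, Python scripts to look and compute and a tool call to move; the robot and the scene stay as the last step left them, time stands still between calls to the robot, and variables do not carry over. Pictures are saved under pics/ and viewed, at most 14 in all, crops included, and the job is handed in when it is done.

Besides the shell and the picture viewer there is one more tool, called after ">>>" in YAML: its name, and indented under it one key for each argument. move_arm: Moves the arm, as the interface text tells. Its arguments: {"type":"object","properties":{"rows":{"type":"array","items":{"type":"array"}},"fingers":{"type":"number"},"squeeze":{"type":"number"}},"required":["rows"]}

```bash
mkdir -p pics; cat > h.py <<'E'
import numpy as np, cv2
from bench import r, grab_frame
from scipy.spatial.transform import Rotation as R
def snap(n,f):
    g=grab_frame(n); cv2.imwrite('pics/'+f,g['frame']); np.savez('pics/'+f+'.npz',**{k:g[k] for k in('camera_matrix','rvec','tvec')}); return g
def w(f,pts,z):
    c=np.load('pics/'+f+'.npz'); Rm=cv2.Rodrigues(c['rvec'])[0]; t=c['tvec'].ravel(); o=-Rm.T@t
    p=np.array(pts,float); d=np.c_[p,np.ones(len(p))]@np.linalg.inv(c['camera_matrix']).T@Rm
    return o+d*((z-o[2])/d[:,2])[:,None]
def px(f,P):
    c=np.load('pics/'+f+'.npz'); return cv2.projectPoints(np.array(P,float),c['rvec'],c['tvec'],c['camera_matrix'],None)[0][:,0]
E
python3 - <<'E'
from h import *
snap('top','top0.png');snap('scene','scene0.png')
o=r.get_obs();print(o)
for n in('top0.png','scene0.png'):
    c=np.load('pics/'+n+'.npz');print(-cv2.Rodrigues(c['rvec'])[0].T@c['tvec'].ravel(),c['camera_matrix'][0,0])
E
```

```text
{'time': 0.1, 'joints': array([ 1.57862153e+00,  3.85453139e-01,  6.79042816e-03, -4.15531626e-04,
       -1.19401293e+00, -2.58646058e-01]), 'qvel': array([-1.37644624e-03, -6.26313667e-04,  1.77917921e-03,  1.88086648e-03,
       -5.93139807e-05,  1.26289626e-03]), 'joint_torque': array([ 2.80107051e-04, -3.93322599e+01,  1.88926238e+01,  4.19791952e+00,
       -2.65760071e-03,  7.37172542e-06]), 'eef_pos': array([0.15495584, 0.60495725, 0.23036081]), 'ee_rot': array([ 9.56981676e-04,  9.92136370e-01, -1.25157913e-01, -6.65826828e-05]), 'force': array([0.0084288 , 1.25107626, 0.99216988]), 'wrist_torque': array([ 0.03528388, -0.02849987, -0.00240276]), 'finger_force': 0.0, 'opening': 1.0017853871056013}
[0.34576442 0.11736581 1.29044545] 424.645549297472
[-0.53030703 -0.72565673  1.22807743] 477.00138019312067
```

View pics/top0.png

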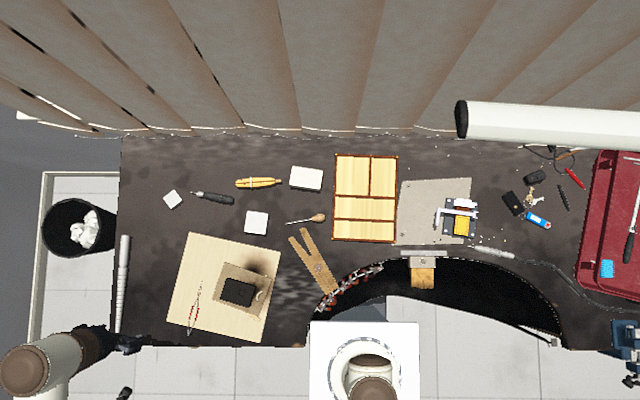

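View pics/scene0.png

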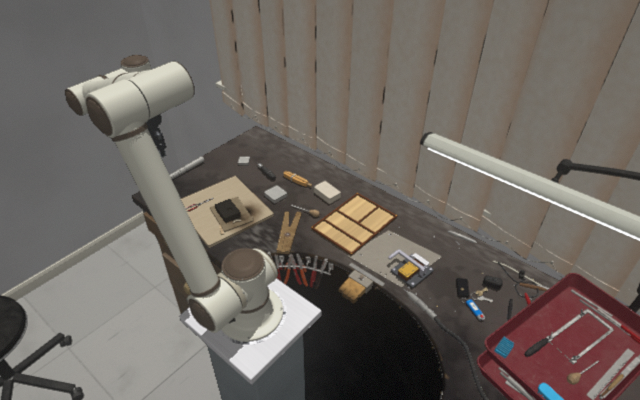

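The top view shows the tray at (365,198), fixture (458,217), handpiece (212,198), ring clamp (258,183), the larger block (256,222), a small block (172,199), brick (306,178) and graver (305,218). I'll zoom in on these.

```bash
python3 - <<'E'
from h import *
f=cv2.imread('pics/top0.png')
a=cv2.resize(f[155:245,155:335],None,fx=4.4,fy=4.4,interpolation=cv2.INTER_CUBIC)
cv2.imwrite('pics/cA.png',a)
a=cv2.resize(f[145:255,325:485],None,fx=5,fy=5,interpolation=cv2.INTER_CUBIC)
cv2.imwrite('pics/cB.png',a)
E
```

```text
(no output)
```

View pics/cA.png

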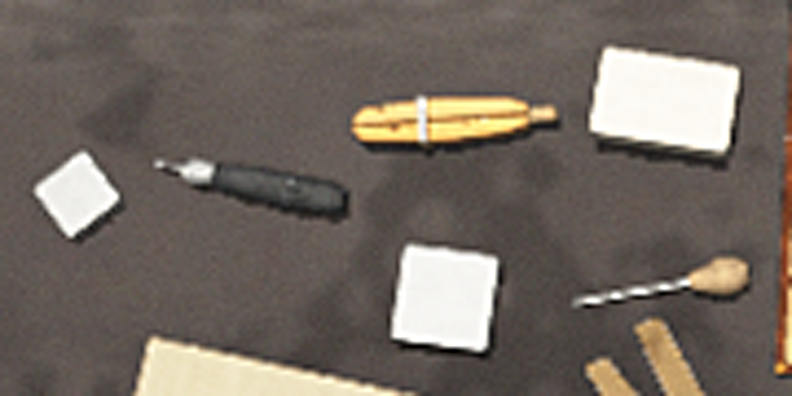

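View pics/cB.png

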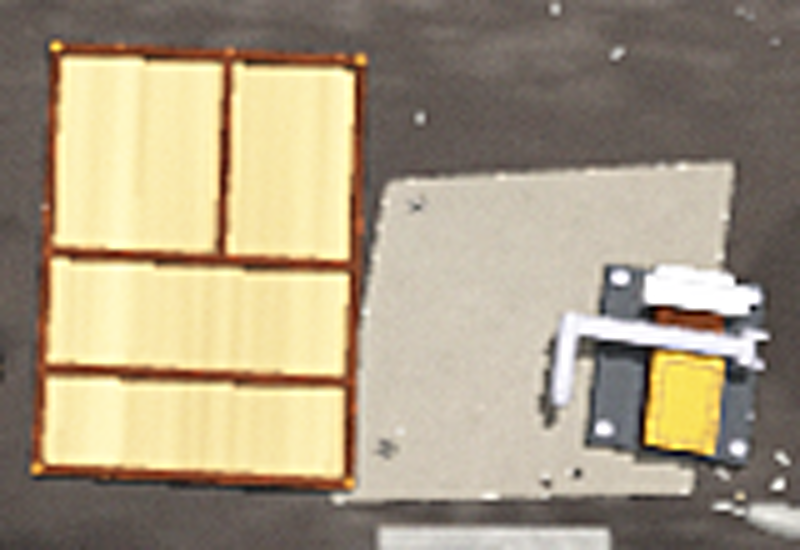

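Crop A: handpiece tip (155,162), butt (348,202). Ring clamp runs from (352,125) to (557,113). Block corners are (404,244), (498,257), (488,352) and (391,340).
Crop B: tray corners are (56,46), (361,60), (350,485) and (37,469). Fixture base corners are (607,263), (587,445) and (747,465). The bar runs from (745,345) to its free end at (570,325), with the pin down to (562,400).

```bash
python3 - <<'E'
from h import *
np.set_printoptions(precision=4,suppress=True)
A=lambda p:(np.array(p,float)+.5)/4.4-.5+[155,155]
B=lambda p:(np.array(p,float)+.5)/5-.5+[325,145]
t='top0.png'
def fit(L,P):
    L=np.array(L,float);P=P[:,:2];l=L-L.mean(0);p=P-P.mean(0)
    th=np.arctan2((l[:,0]*p[:,1]-l[:,1]*p[:,0]).sum(),(l*p).sum())
    c,s=np.cos(th),np.sin(th);M=np.array([[c,-s],[s,c]])
    o=P.mean(0)-M@L.mean(0);return o,th,(L@M.T+o-P)
print('tray',fit([[.133,.097],[.133,-.097],[-.133,-.097],[-.133,.097]],w(t,B([(56,46),(361,60),(350,485),(37,469)]),.011)))
print('fix',fit([[.058,.048],[-.052,.048],[-.052,-.048]],w(t,B([(607,263),(587,445),(747,465)]),.010)))
print('brass',w(t,B([(650,352),(722,360),(718,453),(645,443)]),.032))
print('bar/pin',w(t,B([(570,325),(562,400),(555,365)]),.0325))
print('blk',fit([[1,1],[1,-1],[-1,-1],[-1,1]]@np.diag([.0325,.0325]),w(t,A([(404,244),(498,257),(488,352),(391,340)]),.021)))
print('hp',w(t,A([(155,162),(348,202)]),.0125))
print('rc',w(t,A([(352,125),(557,113)]),.011))
print('brick',w(t,A([(605,46),(740,67),(727,155),(590,134)]),.02))
print('graver',w(t,A([(575,303),(720,276),(750,276)]),.01))
o=r.get_obs();print(R.from_quat(o['ee_rot'][[1,2,3,0]]).as_matrix())
E
```

```text
tray (array([ 0.5221, -0.0041]), np.float64(-0.043197389634447456), array([[ 0.003 ,  0.0031],
       [ 0.0029, -0.0035],
       [-0.0029, -0.003 ],
       [-0.003 ,  0.0035]]))
fix (array([ 0.4587, -0.2892]), np.float64(-0.13448189776376082), array([[-0.0003,  0.0005],
       [ 0.0009, -0.0002],
       [-0.0006, -0.0004]]))
brass [[ 0.4668 -0.2673  0.032 ]
 [ 0.4623 -0.3095  0.032 ]
 [ 0.4073 -0.305   0.032 ]
 [ 0.413  -0.2625  0.032 ]]
bar/pin [[ 0.4826 -0.2204  0.0325]
 [ 0.438  -0.2144  0.0325]
 [ 0.4587 -0.2109  0.0325]]
blk (array([0.4427, 0.324 ]), np.float64(-0.1098567726644122), array([[-0.0011, -0.0005],
       [ 0.0004, -0.0004],
       [ 0.0007,  0.0013],
       [ 0.    , -0.0004]]))
hp [[0.537  0.5299 0.0125]
 [0.5096 0.3945 0.0125]]
rc [[0.5638 0.3937 0.011 ]
 [0.5728 0.2509 0.011 ]]
brick [[0.6185 0.2175 0.02  ]
 [0.604  0.1238 0.02  ]
 [0.5424 0.1324 0.02  ]
 [0.5566 0.227  0.02  ]]
graver [[0.4406 0.2363 0.01  ]
 [0.4597 0.1368 0.01  ]
 [0.4598 0.1162 0.01  ]]
[[ 0.9687 -0.2483 -0.0004]
 [-0.2483 -0.9687 -0.0019]
 [ 0.0001  0.0019 -1.    ]]
```

```bash
cat >> h.py <<'E'
def goal(x,y,z,a,o=None):
    "turn in place first, then shift in the turned frame; tool kept vertical"
    o=o or r.get_obs(); Rc=R.from_quat(o['ee_rot'][[1,2,3,0]])
    Rg=R.from_euler('z',a)*R.from_euler('x',np.pi)
    tv=(Rc.inv()*Rg).as_rotvec(); d=Rg.inv().apply(np.array([x,y,z])-o['eef_pos'])*1000
    print('t',round(o['time'],2),'turn',np.round(tv,3),'then shift mm',np.round(d,1)); return o
def fw(P,o,th):  # frame xy (mm) -> world m
    c,s=np.cos(th),np.sin(th); return np.array(o)+np.array([c*P[0]-s*P[1],s*P[0]+c*P[1]])/1000
TR=((.5221,-.0041),-.0432); FX=((.4587,-.2892),-.1345)
E
python3 - <<'E'
from h import *
goal(.5203,.4475,.12,1.371-np.pi)
E
```

```text
t 0.1 turn [ 1.00e-03 -2.00e-03  1.52e+00] then shift mm [  81.8 -389.3  110.4]
```

>>> move_arm:
  rows:
    - [[0,0,0],[0,0,0.138]]
    - [[0,0,0],[0,0,0.138]]
    - [[0,0,0],[0,0,0.138]]
    - [[0,0,0],[0,0,0.138]]
    - [[0,0,0],[0,0,0.138]]
    - [[0,0,0],[0,0,0.138]]
    - [[0,0,0],[0,0,0.138]]
    - [[0,0,0],[0,0,0.138]]
    - [[0,0,0],[0,0,0.138]]
    - [[0,0,0],[0,0,0.138]]
    - [[0,0,0],[0,0,0.14]]
    - [[10,-47,13],[0,0,0]]
    - [[10,-47,13],[0,0,0]]
    - [[10,-47,13],[0,0,0]]
    - [[10,-47,13],[0,0,0]]
    - [[10,-47,13],[0,0,0]]
    - [[10,-47,13],[0,0,0]]
    - [[10,-47,13],[0,0,0]]
    - [[10,-47,13],[0,0,0]]
    - [[0,0,0],[0,0,0]]
  fingers: 0.3

```text
time: 2.1
eef_pos: [0.5113, 0.4479, 0.1235]
ee_rot: [-0.003, -0.63, 0.776, -0.001]
force: [-1.2, -0.5, -0.3]
opening: 0.7
finger_force: 0.0
```

```bash
python3 - <<'E'
from h import *
g=snap('wrist','w1.png');c=np.load('pics/w1.png.npz');print(-cv2.Rodrigues(c['rvec'])[0].T@c['tvec'].ravel())
o=goal(.5203,.4475,.009,1.371-np.pi);print(o['eef_pos'],o['joints'],o['opening'])
E
```

```text
[0.49742647 0.38198075 0.26667988]
t 2.15 turn [ 0.002 -0.004 -0.005] then shift mm [ -0.2 -10.9 115.6]
[0.50959737 0.44949581 0.12464992] [ 9.60077065e-01  5.59838658e-01  1.98194217e-02 -3.36178866e-04
 -1.03502449e+00 -1.16504013e+00] 0.7010771433336669
```

View pics/w1.png

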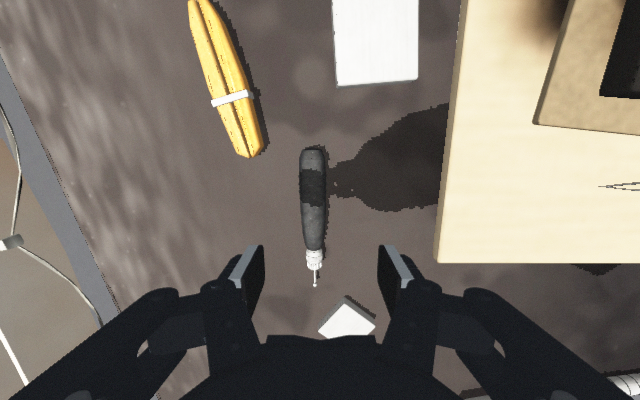

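The wrist view shows the handpiece from butt (313,147) to tip (315,287), with the grip-to-nose joint at (314,250). It lies parallel to the tool x axis between the fingers.

```bash
python3 - <<'E'
from h import *
p=w('w1.png',[(313,147),(315,287),(314,250),(300,200),(327,200)],.0125);print(p)
print(w('w1.png',[(252,157),(336,86),(418,79)],.018))
d=p[1]-p[0];m=(p[0]+p[1])/2;print(np.linalg.norm(d),np.arctan2(d[1],d[0]),m, m-.015*d/np.linalg.norm(d))
E
```

```text
[[0.5064835  0.39584988 0.0125    ]
 [0.5336936  0.53010773 0.0125    ]
 [0.5262085  0.49089492 0.0125    ]
 [0.52825413 0.43988295 0.0125    ]
 [0.50407337 0.44498975 0.0125    ]]
[[0.55941553 0.39297656 0.018     ]
 [0.47779843 0.35212681 0.018     ]
 [0.41225268 0.3605545  0.018     ]]
0.13698744245293681 1.370834364602917 [0.52008855 0.46297881 0.0125    ] [0.51710907 0.44827769 0.0125    ]
```

>>> move_arm:
  rows:
    - [[0,-8.5,0],[0,0,0]]
    - [[0,0,30],[0,0,0]]
    - [[0,0,30],[0,0,0]]
    - [[0,0,30],[0,0,0]]
    - [[0,0,15],[0,0,0]]
    - [[0,0,9],[0,0,0]]
    - [[0,0,0],[0,0,0]]
    - [[0,0,0],[0,0,0]]

```text
time: 2.95
eef_pos: [0.5165, 0.4517, 0.0148]
ee_rot: [0.001, -0.633, 0.774, 0.0]
force: [0.3, 0.2, -0.1]
opening: 0.698
finger_force: 0.0
```

>>> move_arm:
  rows:
    - [[0,0,0],[0,0,0]]
    - [[0,0,0],[0,0,0]]
    - [[0,0,0],[0,0,0]]
    - [[0,0,0],[0,0,0]]
    - [[0,0,0],[0,0,0]]
    - [[0,0,0],[0,0,0]]
    - [[0,0,0],[0,0,0]]
    - [[0,0,0],[0,0,0]]
  fingers: 1
  squeeze: 40

```text
time: 3.75
eef_pos: [0.5168, 0.4514, 0.0149]
ee_rot: [0.001, -0.633, 0.774, 0.0]
force: [-0.3, -1.2, 6.1]
opening: 0.27
finger_force: 41.0
```

>>> move_arm:
  rows:
    - [[0,0,0],[0,0,0]]
    - [[0,0,0],[0,0,0]]
    - [[0,0,0],[0,0,0]]
    - [[0,0,6.5],[0,0,0]]
    - [[0,0,0],[0,0,0]]
    - [[0,0,0],[0,0,0]]
  fingers: 0.4

```text
time: 4.35
eef_pos: [0.5158, 0.4503, 0.0061]
ee_rot: [-0.001, -0.633, 0.774, -0.0]
force: [-0.1, -0.7, -0.1]
opening: 0.599
finger_force: 0.0
```

>>> move_arm:
  rows:
    - [[0,0,0],[0,0,0]]
    - [[0,0,0],[0,0,0]]
    - [[0,0,0],[0,0,0]]
    - [[0,0,0],[0,0,0]]
    - [[0,0,0],[0,0,0]]
    - [[0,0,0],[0,0,0]]
    - [[0,0,-5],[0,0,0]]
    - [[0,0,-15],[0,0,0]]
    - [[0,0,-25],[0,0,0]]
    - [[0,0,-25],[0,0,0]]
    - [[0,0,0],[0,0,0]]
    - [[0,0,0],[0,0,0]]
    - [[0,0,0],[0,0,0]]
  fingers: 1

```text
time: 5.65
eef_pos: [0.5152, 0.4498, 0.0757]
ee_rot: [-0.001, -0.633, 0.774, -0.0]
force: [-1.0, 0.5, -2.4]
opening: 0.271
finger_force: 40.9
```

```bash
python3 - <<'E'
from h import *
g=snap('wrist','w2.png')
# handpiece origin ~15 mm towards nose from tcp in tool -x? set below
p=fw((-100,0),*TR); ax=TR[1]-np.pi/2
print(p); o=goal(p[0],p[1],.08,ax); print(o['eef_pos'],o['finger_force'],o['opening'])
E
```

```text
[4.22193297e-01 2.18656433e-04]
t 5.7 turn [ 0.002 -0.002 -0.157] then shift mm [453.2  73.6  -4.7]
[0.51525478 0.44977624 0.07533047] 40.87559759616852 0.27619134223147773
```

View pics/w2.png

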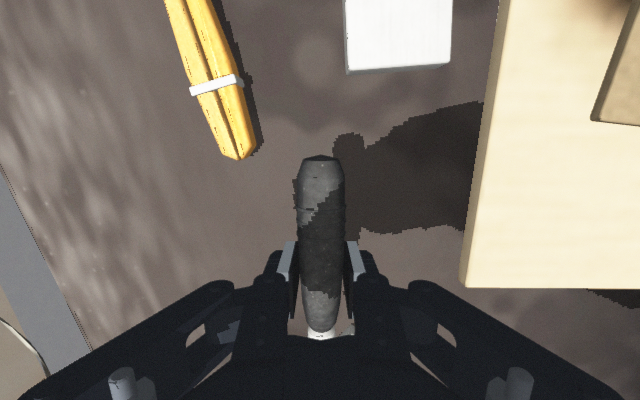

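The handpiece is held squarely at mid-grip. The tool x axis points towards the tray.

>>> move_arm:
  rows:
    - [[0,0,0],[0,0,-0.078]]
    - [[0,0,0],[0,0,-0.079]]
    - [[20,4,0],[0,0,0]]
    - [[40,6,0],[0,0,0]]
    - [[40,6,0],[0,0,0]]
    - [[40,6,0],[0,0,0]]
    - [[40,6,0],[0,0,0]]
    - [[40,6,0],[0,0,0]]
    - [[40,6,0],[0,0,0]]
    - [[40,6,0],[0,0,0]]
    - [[40,6,0],[0,0,0]]
    - [[40,6,0],[0,0,0]]
    - [[40,6,0],[0,0,0]]
    - [[26,6,0],[0,0,0]]
    - [[20,4,0],[0,0,0]]
    - [[0,0,0],[0,0,0]]
    - [[0,0,0],[0,0,0]]
    - [[0,0,0],[0,0,0]]
    - [[0,0,0],[0,0,0]]

```text
time: 7.6
eef_pos: [0.4224, -0.011, 0.0767]
ee_rot: [0.0, -0.692, 0.722, -0.0]
force: [0.5, -0.3, -1.5]
opening: 0.272
finger_force: 40.8
```

```bash
python3 - <<'E'
from h import *
p=fw((-100,-13),*TR)
goal(p[0],p[1],.012,TR[1]-np.pi/2); snap('wrist','w3.png')
E
```

```text
t 7.6 turn [-0.    -0.     0.002] then shift mm [ 1.8  0.7 64.7]
```

View pics/w3.png

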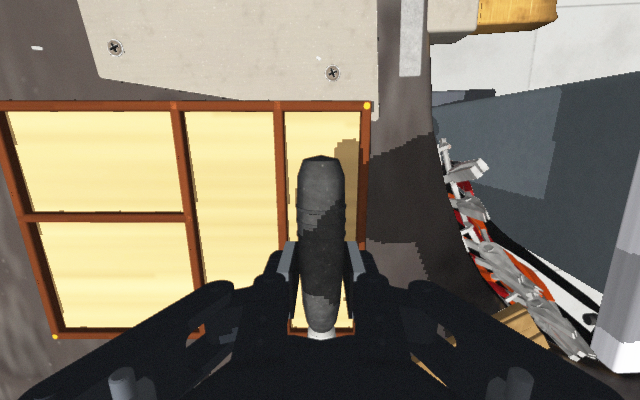

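The handpiece hangs over the narrow bay. The tray's near corner is at (368,101), the far +y corner at (54,337), and the divider tee at (279,104).

```bash
python3 - <<'E'
from h import *
p=w('w3.png',[(368,101),(54,337),(279,104),(175,106)],.011);print(p)
d=p[1]-p[0];print(p[:2].mean(0),np.linalg.norm(d),np.arctan2(d[1],d[0])-np.arctan2(194,266))
E
```

```text
[[ 0.38598169 -0.09482465  0.011     ]
 [ 0.65738909  0.08643387  0.011     ]
 [ 0.44716779 -0.09544847  0.011     ]
 [ 0.51888617 -0.09715734  0.011     ]]
[ 0.52168539 -0.00419539  0.011     ] 0.3263688499693958 -0.041317087036258804
```

>>> move_arm:
  rows:
    - [[2,0.7,20],[0,0,0]]
    - [[0,0,20],[0,0,0]]
    - [[0,0,12],[0,0,0]]
    - [[0,0,6],[0,0,0]]
    - [[0,0,4],[0,0,0]]
    - [[0,0,1.5],[0,0,0]]
    - [[0,0,0],[0,0,0]]
    - [[0,0,0],[0,0,0]]
    - [[0,0,0],[0,0,0]]

```text
time: 8.55
eef_pos: [0.4216, -0.0136, 0.0137]
ee_rot: [0.001, -0.692, 0.722, -0.0]
force: [-0.3, 0.2, -0.7]
opening: 0.272
finger_force: 40.8
```

>>> move_arm:
  rows:
    - [[0,0,1],[0,0,0]]
    - [[0,0,0],[0,0,0]]
    - [[0,0,0],[0,0,0]]

```text
time: 8.85
eef_pos: [0.4216, -0.0136, 0.0128]
ee_rot: [0.0, -0.692, 0.722, -0.0]
force: [-1.0, 1.0, 6.2]
opening: 0.277
finger_force: 41.7
```

>>> move_arm:
  rows:
    - [[0,0,0],[0,0,0]]
    - [[0,0,0],[0,0,0]]
    - [[0,0,0],[0,0,0]]
    - [[0,0,0],[0,0,0]]
    - [[0,0,0],[0,0,0]]
    - [[0,0,-10],[0,0,0]]
    - [[0,0,-30],[0,0,0]]
    - [[0,0,-40],[0,0,0]]
    - [[0,0,0],[0,0,0]]
    - [[0,0,0],[0,0,0]]
  fingers: 0.5

```text
time: 9.85
eef_pos: [0.4216, -0.0135, 0.093]
ee_rot: [0.001, -0.692, 0.722, -0.0]
force: [-0.5, -0.6, 0.4]
opening: 0.495
finger_force: 0.0
```

```bash
python3 - <<'E'
from h import *
snap('wrist','w4.png')
# ring clamp target
goal(.5665,.3223,.11,-1.508)
E
```

```text
t 9.9 turn [ 0.     0.    -0.106] then shift mm [-326.3 -166.5  -17.9]
```

View pics/w4.png

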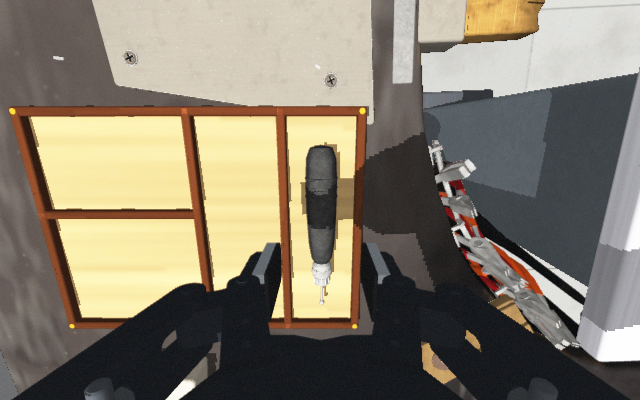

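The handpiece lies in the middle of the narrow bay, from (320,147) to (321,303). Next is the ring clamp, which I'll measure by colour segmentation from a hover.

>>> move_arm:
  rows:
    - [[0,0,-20],[0,0,-0.053]]
    - [[0,0,0],[0,0,-0.053]]
    - [[-40,-21,0],[0,0,0]]
    - [[-40,-21,0],[0,0,0]]
    - [[-40,-21,0],[0,0,0]]
    - [[-40,-21,0],[0,0,0]]
    - [[-40,-21,0],[0,0,0]]
    - [[-40,-21,0],[0,0,0]]
    - [[-40,-20,0],[0,0,0]]
    - [[-46,-20,0],[0,0,0]]
    - [[0,0,0],[0,0,0]]
    - [[0,0,0],[0,0,0]]
    - [[0,0,0],[0,0,0]]
    - [[0,0,0],[0,0,0]]
  fingers: 0.3

```text
time: 11.3
eef_pos: [0.5658, 0.3205, 0.1119]
ee_rot: [0.001, 0.729, -0.685, -0.0]
force: [-0.2, 0.1, 0.4]
opening: 0.702
finger_force: 0.0
```

```bash
python3 - <<'E'
from h import *
g=snap('wrist','w5.png');f=g['frame'];hsv=cv2.cvtColor(f,cv2.COLOR_BGR2HSV)
m=cv2.inRange(hsv,(12,110,90),(30,255,255));m=cv2.morphologyEx(m,cv2.MORPH_CLOSE,np.ones((15,15)))
cs=sorted(cv2.findContours(m,0,2)[0],key=cv2.contourArea)[-4:]
for c in cs:
    P=w('w5.png',c[:,0],.011)[:,:2].astype(np.float32); q=cv2.minAreaRect(P*1000); print(cv2.contourArea(c),cv2.boundingRect(c),q)
goal(.5665,.3223,.009,-1.508)
E
```

```text
24.5 (476, 0, 8, 6) ((457.8487243652344, 156.74281311035156), (5.456048965454102, 3.2001795768737793), 3.5684804916381836)
295.5 (599, 207, 41, 46) ((297.8081359863281, 322.28851318359375), (47.37131881713867, 20.000198364257812), 59.107391357421875)
3752.0 (304, 130, 34, 155) ((565.27197265625, 325.84405517578125), (29.80002784729004, 142.23165893554688), 4.405929088592529)
7556.5 (504, 0, 136, 111) ((378.85760498046875, 180.62350463867188), (100.02320098876953, 62.66429901123047), 32.84770202636719)
t 11.35 turn [ 0.001 -0.    -0.001] then shift mm [ -1.6  -0.6 103.3]
```

View pics/w5.png

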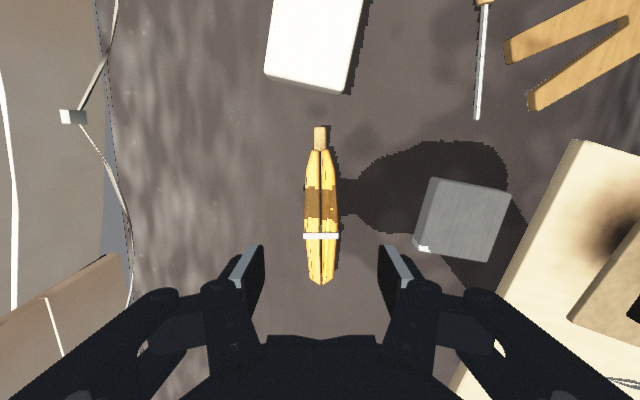

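The clamp is centred at (321,207), measured at world (565, 326) mm with size 30 x 142. The steel block is at (462,220).

>>> move_arm:
  rows:
    - [[-3.5,0.5,0],[0,0,-0.014]]
    - [[0,0,30],[0,0,0]]
    - [[0,0,30],[0,0,0]]
    - [[0,0,25],[0,0,0]]
    - [[0,0,12],[0,0,0]]
    - [[0,0,7],[0,0,0]]
    - [[0,0,0],[0,0,0]]
    - [[0,0,0],[0,0,0]]
    - [[0,0,0],[0,0,0]]

```text
time: 12.25
eef_pos: [0.5664, 0.326, 0.0098]
ee_rot: [-0.001, 0.734, -0.679, 0.0]
force: [0.2, 0.4, 0.4]
opening: 0.699
finger_force: 0.0
```

>>> move_arm:
  rows:
    - [[0,0,0],[0,0,0]]
    - [[0,0,0],[0,0,0]]
    - [[0,0,0],[0,0,0]]
    - [[0,0,0],[0,0,0]]
    - [[0,0,0],[0,0,0]]
    - [[0,0,0],[0,0,0]]
    - [[0,0,0],[0,0,0]]
  fingers: 1
  squeeze: 40

```text
time: 12.95
eef_pos: [0.5661, 0.3258, 0.0092]
ee_rot: [-0.001, 0.734, -0.679, 0.0]
force: [-0.9, -0.5, 5.7]
opening: 0.329
finger_force: 40.0
```

>>> move_arm:
  rows:
    - [[0,0,-5],[0,0,0]]
    - [[0,0,-20],[0,0,0]]
    - [[0,0,-30],[0,0,0]]
    - [[0,0,-25],[0,0,0]]
    - [[0,0,0],[0,0,0]]
    - [[0,0,0],[0,0,0]]
    - [[0,0,0],[0,0,0]]
    - [[0,0,0],[0,0,0]]

```text
time: 13.75
eef_pos: [0.5648, 0.3247, 0.0865]
ee_rot: [0.002, 0.734, -0.679, -0.0]
force: [-0.2, -0.3, -1.0]
opening: 0.325
finger_force: 39.6
```

```bash
python3 - <<'E'
from h import *
p=w('w5.png',[(431,178),(511,192),(490,262),(413,247)],.021);print(p,p.mean(0))
print([np.arctan2(*(p[(i+1)%4]-p[i])[[1,0]]) for i in range(4)])
p=fw((-31,0),*TR); o=goal(p[0],p[1],.085,TR[1]-np.pi/2)
g=snap('wrist','w6.png');f=g['frame'];hsv=cv2.cvtColor(f,cv2.COLOR_BGR2HSV)
m=cv2.inRange(hsv,(12,110,60),(30,255,255));m=cv2.morphologyEx(m,cv2.MORPH_CLOSE,np.ones((15,15)))
for c in sorted(cv2.findContours(m,0,2)[0],key=cv2.contourArea)[-4:]: print(cv2.contourArea(c),cv2.boundingRect(c),w('w6.png',[[320,cv2.boundingRect(c)[1]]],.09))
E
```

```text
[[0.47601433 0.28730495 0.021     ]
 [0.40716222 0.29493634 0.021     ]
 [0.41060759 0.35953923 0.021     ]
 [0.4817649  0.34930982 0.021     ]] [0.44388726 0.32277258 0.021     ]
[np.float64(3.0312057909598176), np.float64(1.5175153634002367), np.float64(-0.14277947404805025), np.float64(-1.6632755722704833)]
t 13.75 turn [ 0.003 -0.002  0.12 ] then shift mm [330.4  59.5   1.5]
0.0 (321, 114, 1, 1) [[0.57039969 0.25107634 0.09      ]]
36.0 (626, 235, 14, 20) [[0.5658586  0.31083948 0.09      ]]
5929.0 (527, 0, 113, 107) [[0.573868   0.20543164 0.09      ]]
9023.5 (294, 121, 55, 219) [[0.57016372 0.25418184 0.09      ]]
```

>>> move_arm:
  rows:
    - [[0,0,0],[0,0,0.06]]
    - [[0,0,0],[0,0,0.06]]
    - [[20,4,0],[0,0,0]]
    - [[40,7,0],[0,0,0]]
    - [[40,7,0],[0,0,0]]
    - [[40,7,0],[0,0,0]]
    - [[40,7,0],[0,0,0]]
    - [[40,7,0],[0,0,0]]
    - [[40,7,0],[0,0,0]]
    - [[40,7,0],[0,0,0]]
    - [[30,6.5,0],[0,0,0]]
    - [[0,0,0],[0,0,0]]
    - [[0,0,0],[0,0,0]]
    - [[0,0,0],[0,0,0]]
    - [[0,0,0],[0,0,0]]
    - [[0,0,0],[0,0,0]]

```text
time: 15.4
eef_pos: [0.4923, -0.0009, 0.0882]
ee_rot: [-0.0, -0.692, 0.722, -0.0]
force: [-0.5, -0.4, -0.6]
opening: 0.331
finger_force: 39.6
```

```bash
python3 - <<'E'
from h import *
p=fw((-31,0),*TR); o=goal(p[0],p[1],.0145,TR[1]-np.pi/2)
E
```

```text
t 15.4 turn [-0.    -0.     0.002] then shift mm [ 1.9  1.1 73.7]
```

>>> move_arm:
  rows:
    - [[2,1,25],[0,0,0]]
    - [[0,0,25],[0,0,0]]
    - [[0,0,12],[0,0,0]]
    - [[0,0,7],[0,0,0]]
    - [[0,0,3.5],[0,0,0]]
    - [[0,0,1.5],[0,0,0]]
    - [[0,0,0],[0,0,0]]
    - [[0,0,0],[0,0,0]]
    - [[0,0,0],[0,0,0]]

```text
time: 16.3
eef_pos: [0.4916, -0.0033, 0.0151]
ee_rot: [0.001, -0.692, 0.722, -0.0]
force: [-0.2, 1.5, 2.1]
opening: 0.331
finger_force: 40.1
```

>>> move_arm:
  rows:
    - [[0,0,0],[0,0,0]]
    - [[0,0,0],[0,0,0]]
    - [[0,0,0],[0,0,0]]
    - [[0,0,0],[0,0,0]]
    - [[0,0,0],[0,0,0]]
    - [[0,0,-10],[0,0,0]]
    - [[0,0,-30],[0,0,0]]
    - [[0,0,-40],[0,0,0]]
    - [[0,0,0],[0,0,0]]
    - [[0,0,0],[0,0,0]]
    - [[0,0,0],[0,0,0]]
  fingers: 0.46

```text
time: 17.4
eef_pos: [0.4902, -0.0038, 0.0939]
ee_rot: [-0.0, -0.692, 0.722, 0.0]
force: [0.2, 0.0, -0.3]
opening: 0.542
finger_force: 0.0
```

```bash
python3 - <<'E'
from h import *
snap('wrist','w7.png'); goal(.4435,.3235,.09,-.125-np.pi/2)
E
```

```text
t 17.45 turn [ 0.002 -0.001  0.082] then shift mm [-319.    87.     3.6]
```

View pics/w7.png

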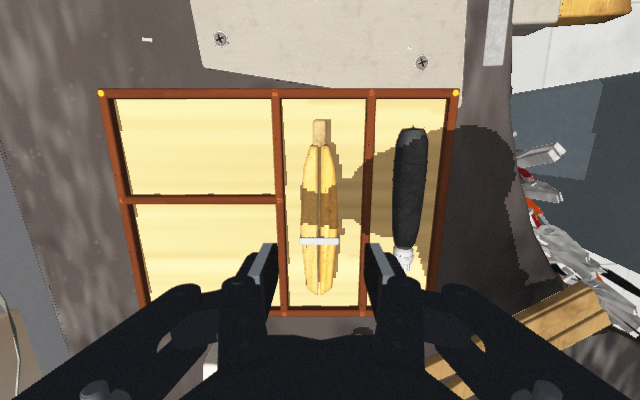

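Both long items sit in their bays: clamp from (319,120) to (319,293), handpiece from (411,130) to (404,265). Next is the block, gripped along y to keep clear of the board.

>>> move_arm:
  rows:
    - [[0,0,-10],[0,0,-0.149]]
    - [[0,0,-10],[0,0,-0.149]]
    - [[0,0,-10],[0,0,-0.149]]
    - [[0,0,0],[0,0,-0.149]]
    - [[0,0,0],[0,0,-0.149]]
    - [[0,0,0],[0,0,-0.149]]
    - [[0,0,0],[0,0,-0.149]]
    - [[0,0,0],[0,0,-0.149]]
    - [[0,0,0],[0,0,-0.149]]
    - [[0,0,0],[0,0,-0.148]]
    - [[-11,-40,0],[0,0,0]]
    - [[-11,-40,0],[0,0,0]]
    - [[-11,-40,0],[0,0,0]]
    - [[-11,-40,0],[0,0,0]]
    - [[-11,-40,0],[0,0,0]]
    - [[-11,-40,0],[0,0,0]]
    - [[-11,-40,0],[0,0,0]]
    - [[-10,-39,0],[0,0,0]]
    - [[0,0,0],[0,0,0]]
    - [[0,0,0],[0,0,0]]
  fingers: 0

```text
time: 19.45
eef_pos: [0.4434, 0.3237, 0.1228]
ee_rot: [0.001, 0.998, -0.062, -0.001]
force: [-0.8, -0.9, -0.9]
opening: 1.002
finger_force: 0.0
```

```bash
python3 - <<'E'
from h import *
g=snap('wrist','w8.png'); o=goal(.4435,.3235,.003,-.125); print(o['opening'],o['eef_pos'])
E
```

```text
t 19.5 turn [0.003 0.002 0.   ] then shift mm [ -0.2  -0.6 120. ]
1.0014875300192079 [0.44359974 0.32284301 0.12297665]
```

View pics/w8.png

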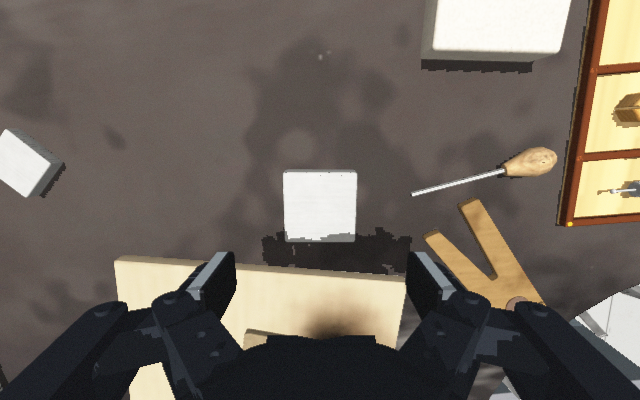

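The block's top face has corners (283,172), (356,172), (356,241) and (285,241). It is square to the tool, and the fingers have clear bench on both sides.

```bash
python3 - <<'E'
from h import *
p=w('w8.png',[(283,172),(356,172),(356,241),(285,241)],.021);print(p,p.mean(0)); goal(p.mean(0)[0],p.mean(0)[1],.003,-.125)
E
```

```text
[[0.47723652 0.35159937 0.021     ]
 [0.46947448 0.289405   0.021     ]
 [0.40597069 0.2951462  0.021     ]
 [0.41410682 0.3598819  0.021     ]] [0.44169712 0.32400812 0.021     ]
t 19.5 turn [0.003 0.002 0.   ] then shift mm [ -2.   -0.9 120. ]
```

>>> move_arm:
  rows:
    - [[-1,0,0],[0,0,0]]
    - [[0,0,35],[0,0,0]]
    - [[0,0,35],[0,0,0]]
    - [[0,0,25],[0,0,0]]
    - [[0,0,15],[0,0,0]]
    - [[0,0,9],[0,0,0]]
    - [[0,0,0],[0,0,0]]
    - [[0,0,0],[0,0,0]]
    - [[0,0,0],[0,0,0]]

```text
time: 20.4
eef_pos: [0.4439, 0.3242, 0.0064]
ee_rot: [-0.001, 0.998, -0.062, 0.001]
force: [0.0, 0.7, -0.1]
opening: 1.001
finger_force: 0.0
```

>>> move_arm:
  rows:
    - [[0,0,0],[0,0,0]]
    - [[0,0,0],[0,0,0]]
    - [[0,0,0],[0,0,0]]
    - [[0,0,0],[0,0,0]]
    - [[0,0,0],[0,0,0]]
    - [[0,0,0],[0,0,0]]
    - [[0,0,0],[0,0,0]]
  fingers: 1
  squeeze: 80

```text
time: 21.1
eef_pos: [0.4437, 0.3244, 0.007]
ee_rot: [-0.001, 0.998, -0.062, 0.001]
force: [-2.6, -0.0, 6.3]
opening: 0.732
finger_force: 86.8
```

>>> move_arm:
  rows:
    - [[0,0,-5],[0,0,0]]
    - [[0,0,-20],[0,0,0]]
    - [[0,0,-30],[0,0,0]]
    - [[0,0,-30],[0,0,0]]
    - [[0,0,0],[0,0,0]]
    - [[0,0,0],[0,0,0]]
    - [[0,0,0],[0,0,0]]

```text
time: 21.8
eef_pos: [0.4416, 0.3221, 0.0878]
ee_rot: [0.002, 0.998, -0.063, -0.002]
force: [0.1, -0.3, -7.9]
opening: 0.727
finger_force: 90.8
```

```bash
python3 - <<'E'
from h import *
p=fw((66,40),*TR); o=goal(p[0],p[1],.088,TR[1])
g=snap('wrist','w9.png');f=g['frame'];m=cv2.inRange(f,(170,170,170),(255,255,255))
for c in sorted(cv2.findContours(m,0,2)[0],key=cv2.contourArea)[-5:]: print(cv2.contourArea(c),cv2.boundingRect(c))
E
```

```text
t 21.8 turn [ 0.004  0.004 -0.083] then shift mm [ 1.605e+02  2.824e+02 -2.000e-01]
1388.5 (610, 163, 30, 64)
1617.5 (148, 346, 59, 54)
2209.0 (82, 279, 116, 54)
4965.0 (451, 0, 160, 35)
6688.5 (253, 210, 136, 60)
```

>>> move_arm:
  rows:
    - [[0,0,0],[0.002,0.002,-0.042]]
    - [[0,0,0],[0.002,0.002,-0.042]]
    - [[10,20,0],[0,0,0]]
    - [[22,38,0],[0,0,0]]
    - [[22,38,0],[0,0,0]]
    - [[22,38,0],[0,0,0]]
    - [[22,38,0],[0,0,0]]
    - [[22,38,0],[0,0,0]]
    - [[20,36,0],[0,0,0]]
    - [[13,24,0],[0,0,0]]
    - [[7,12,0],[0,0,0]]
    - [[0,0,0],[0,0,0]]
    - [[0,0,0],[0,0,0]]
    - [[0,0,0],[0,0,0]]
    - [[0,0,0],[0,0,0]]
    - [[0,0,0],[0,0,0]]

```text
time: 23.45
eef_pos: [0.5914, 0.0364, 0.09]
ee_rot: [-0.002, 1.0, -0.02, 0.002]
force: [-0.6, 0.3, -7.8]
opening: 0.73
finger_force: 90.8
```

```bash
python3 - <<'E'
from h import *
p=fw((66,40),*TR); o=goal(p[0],p[1],.0115,TR[1])
E
```

```text
t 23.45 turn [-0.004 -0.004  0.004] then shift mm [-1.5  3.4 78.5]
```

>>> move_arm:
  rows:
    - [[-1.5,3.5,25],[-0.004,-0.004,0.004]]
    - [[0,0,25],[0,0,0]]
    - [[0,0,15],[0,0,0]]
    - [[0,0,7],[0,0,0]]
    - [[0,0,3.5],[0,0,0]]
    - [[0,0,2],[0,0,0]]
    - [[0,0,0],[0,0,0]]
    - [[0,0,0],[0,0,0]]
    - [[0,0,0],[0,0,0]]

```text
time: 24.35
eef_pos: [0.5906, 0.0322, 0.013]
ee_rot: [-0.0, 1.0, -0.022, 0.001]
force: [1.2, 0.7, -7.0]
opening: 0.729
finger_force: 90.8
```

>>> move_arm:
  rows:
    - [[0,0,0],[0,0,0]]
    - [[0,0,0],[0,0,0]]
    - [[0,0,0],[0,0,0]]
    - [[0,0,0],[0,0,0]]
    - [[0,0,0],[0,0,0]]
    - [[0,0,-10],[0,0,0]]
    - [[0,0,-30],[0,0,0]]
    - [[0,0,-40],[0,0,0]]
    - [[0,0,-40],[0,0,0]]
    - [[0,0,0],[0,0,0]]
    - [[0,0,0],[0,0,0]]
    - [[0,0,0],[0,0,0]]
  fingers: 0

```text
time: 25.55
eef_pos: [0.5894, 0.032, 0.1318]
ee_rot: [0.0, 1.0, -0.023, -0.001]
force: [-0.3, -0.2, -0.3]
opening: 1.001
finger_force: 0.0
```

```bash
python3 - <<'E'
from h import *
g=snap('wrist','w10.png'); p=fw((-14,73),*FX); print(p);goal(p[0],p[1],.13,FX[1])
E
```

```text
[ 0.45461536 -0.21498197]
t 25.6 turn [0.001 0.002 0.09 ] then shift mm [-100.3  262.7    1.3]
```

>>> move_arm:
  rows:
    - [[0,0,0],[0,0,0.045]]
    - [[0,0,0],[0,0,0.045]]
    - [[-15,38,0],[0,0,0]]
    - [[-15,38,0],[0,0,0]]
    - [[-15,38,0],[0,0,0]]
    - [[-15,38,0],[0,0,0]]
    - [[-15,38,0],[0,0,0]]
    - [[-15,38,0],[0,0,0]]
    - [[-10,35,0],[0,0,0]]
    - [[0,0,0],[0,0,0]]
    - [[0,0,0],[0,0,0]]
    - [[0,0,0],[0,0,0]]
    - [[0,0,0],[0,0,0]]
  fingers: 0.5

```text
time: 26.9
eef_pos: [0.4561, -0.2142, 0.132]
ee_rot: [0.0, 0.998, -0.067, -0.0]
force: [0.2, 1.2, 0.3]
opening: 0.502
finger_force: 0.0
```

```bash
python3 - <<'E'
from h import *
g=snap('wrist','w11.png'); p=fw((-14,73),*FX); goal(p[0],p[1],.0145,FX[1])
E
```

```text
t 26.95 turn [0.    0.    0.001] then shift mm [ -1.4   1.  117.6]
```

View pics/w11.png

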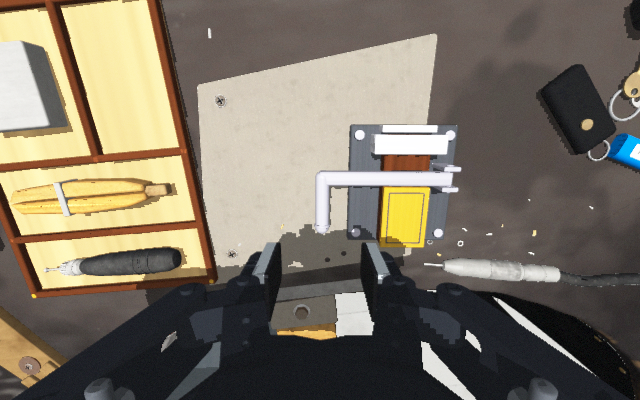

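The pin runs from (322,187) to (322,232) at column 322. The base corners are (350,125), (457,125), (348,238). The brass top is bounded by (384,184), (430,184), (425,247), (380,247). The block sits in its bay.

```bash
python3 - <<'E'
from h import *
np.set_printoptions(precision=4,suppress=True)
print(w('w11.png',[(322,187),(322,232)],.0325))
p=w('w11.png',[(350,125),(457,125),(348,238)],.01);print(p)
for q in ((58,48),(58,-48),(-52,48)): print(fw(q,*FX))
b=w('w11.png',[(384,184),(430,184),(425,247),(380,247)],.032);print(b,b.mean(0),fw((-22,0),*FX))
print([fw(q,*FX) for q in((8,73),(-30,73))])
E
```

```text
[[ 0.4733 -0.2179  0.0325]
 [ 0.4323 -0.2124  0.0325]]
[[ 0.5211 -0.2495  0.01  ]
 [ 0.5084 -0.344   0.01  ]
 [ 0.4142 -0.2362  0.01  ]]
[ 0.5226 -0.2494]
[ 0.5097 -0.3445]
[ 0.4136 -0.2347]
[[ 0.4687 -0.2713  0.032 ]
 [ 0.4634 -0.3106  0.032 ]
 [ 0.405  -0.3042  0.032 ]
 [ 0.4105 -0.2633  0.032 ]] [ 0.4369 -0.2873  0.032 ] [ 0.4369 -0.2862]
[array([ 0.4764, -0.2179]), array([ 0.4388, -0.2128])]
```

>>> move_arm:
  rows:
    - [[-2,1,0],[0,0,0]]
    - [[0,0,35],[0,0,0]]
    - [[0,0,35],[0,0,0]]
    - [[0,0,25],[0,0,0]]
    - [[0,0,15],[0,0,0]]
    - [[0,0,8],[0,0,0]]
    - [[0,0,0],[0,0,0]]
    - [[0,0,0],[0,0,0]]
    - [[0,0,0],[0,0,0]]

```text
time: 27.85
eef_pos: [0.4545, -0.2158, 0.0154]
ee_rot: [0.0, 0.998, -0.067, 0.001]
force: [-0.9, 0.5, -0.9]
opening: 0.502
finger_force: 0.0
```

>>> move_arm:
  rows:
    - [[0,0,0],[0,0,0]]
    - [[0,0,0],[0,0,0]]
    - [[0,0,0],[0,0,0]]
    - [[0,0,0],[0,0,0]]
    - [[0,0,0],[0,0,0]]
    - [[0,0,0],[0,0,0]]
    - [[0,0,0],[0,0,0]]
  fingers: 1
  squeeze: 30

```text
time: 28.55
eef_pos: [0.4541, -0.215, 0.0151]
ee_rot: [-0.0, 0.998, -0.067, 0.001]
force: [0.1, 4.9, 3.3]
opening: 0.127
finger_force: 29.2
```

```bash
python3 - <<'E'
from h import *
p=fw((-14,73),*FX);o=goal(p[0],p[1],.0135,FX[1]); print(o['opening'],o['force'],o['finger_force'])
q=np.linspace(0,2.55,18); P=np.c_[0*q,-107*np.cos(q),-107*np.sin(q)]
print(np.round(np.diff(P,axis=0),1).tolist())
E
```

```text
t 28.55 turn [-0.001 -0.001 -0.   ] then shift mm [ 0.5 -0.1  1.6]
0.1270938077564989 [0.11758226 4.88441763 3.25574658] 29.213322401046753
[[0.0, 1.2, -16.0], [0.0, 3.6, -15.6], [0.0, 5.9, -14.9], [0.0, 8.0, -13.9], [0.0, 10.0, -12.5], [0.0, 11.8, -10.9], [0.0, 13.3, -9.0], [0.0, 14.5, -6.9], [0.0, 15.3, -4.7], [0.0, 15.9, -2.3], [0.0, 16.0, 0.1], [0.0, 15.8, 2.5], [0.0, 15.3, 4.8], [0.0, 14.4, 7.0], [0.0, 13.2, 9.1], [0.0, 11.7, 11.0], [0.0, 9.9, 12.6]]
```

>>> move_arm:
  rows:
    - [[0,1.2,-16.0],[0,0,0]]
    - [[0,3.6,-15.6],[0,0,0]]
    - [[0,5.9,-14.9],[0,0,0]]
    - [[0,8,-13.9],[0,0,0]]
    - [[0,10,-12.5],[0,0,0]]
    - [[0,11.8,-10.9],[0,0,0]]
    - [[0,13.3,-9],[0,0,0]]
    - [[0,14.5,-6.9],[0,0,0]]
    - [[0,15.3,-4.7],[0,0,0]]
    - [[0,15.9,-2.3],[0,0,0]]
    - [[0,16,0],[0,0,0]]
    - [[0,15.8,2.5],[0,0,0]]
    - [[0,15.3,4.8],[0,0,0]]
    - [[0,14.4,7],[0,0,0]]
    - [[0,13.2,9.1],[0,0,0]]
    - [[0,11.7,11],[0,0,0]]
    - [[0,9.9,12.6],[0,0,0]]
    - [[0,0,0],[0,0,0]]
    - [[0,0,0],[0,0,0]]

```text
time: 30.45
eef_pos: [0.427, -0.4104, 0.0733]
ee_rot: [0.0, 0.998, -0.068, -0.001]
force: [-0.6, -0.6, -0.2]
opening: 0.13
finger_force: 30.6
```

```bash
python3 - <<'E'
from h import *
o=r.get_obs();c,s=np.cos(FX[1]),np.sin(FX[1]);d=(o['eef_pos'][:2]-FX[0])*1000;print(d@np.array([[c,-s],[s,c]]),o['eef_pos'][2]+.019)
E
```

```text
[ -15.20515754 -124.31373134] 0.09230313872483974
```

The bar is at about 2.56 rad. I'll release the pin, rise, then go above the plate.

>>> move_arm:
  rows:
    - [[0,0,0],[0,0,0]]
    - [[0,0,0],[0,0,0]]
    - [[0,0,0],[0,0,0]]
    - [[0,0,0],[0,0,0]]
    - [[0,0,-15],[0,0,0]]
    - [[0,0,-35],[0,0,0]]
    - [[0,0,-40],[0,0,0]]
    - [[0,0,0],[0,0,0]]
    - [[0,-40,0],[0,0,0]]
    - [[0,-40,0],[0,0,0]]
    - [[-3,-40,0],[0,0,0]]
    - [[0,0,0],[0,0,0]]
    - [[0,0,0],[0,0,0]]
    - [[0,0,0],[0,0,0]]
    - [[0,0,0],[0,0,0]]
  fingers: 0.65

```text
time: 31.95
eef_pos: [0.4404, -0.2913, 0.164]
ee_rot: [0.0, 0.998, -0.068, 0.0]
force: [-0.4, -0.6, -0.1]
opening: 0.352
finger_force: 0.0
```

```bash
python3 - <<'E'
from h import *
g=snap('wrist','w12.png'); p=fw((-18,-0.5),*FX); goal(p[0],p[1],.0175,FX[1])
E
```

```text
t 32.0 turn [ 0.     0.    -0.002] then shift mm [ -0.   -4.1 146.4]
```

View pics/w12.png

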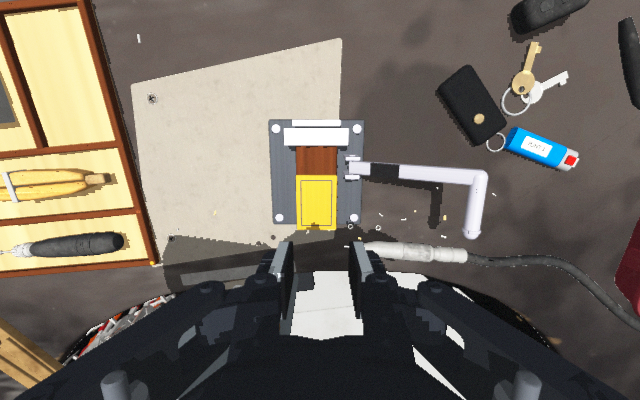

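The bar lies open to the right at (360..485,165..235). The brass spans columns 297–337 and rows 176–230, which agrees with the model.

>>> move_arm:
  rows:
    - [[0,-4,0],[0,0,0]]
    - [[0,0,40],[0,0,0]]
    - [[0,0,40],[0,0,0]]
    - [[0,0,35],[0,0,0]]
    - [[0,0,20],[0,0,0]]
    - [[0,0,10],[0,0,0]]
    - [[0,0,0],[0,0,0]]
    - [[0,0,0],[0,0,0]]
    - [[0,0,0],[0,0,0]]
  fingers: 0.3

```text
time: 32.9
eef_pos: [0.442, -0.2869, 0.0205]
ee_rot: [0.0, 0.998, -0.067, 0.002]
force: [0.5, 0.5, -0.3]
opening: 0.699
finger_force: 0.0
```

>>> move_arm:
  rows:
    - [[0,0,0],[0,0,0]]
    - [[0,0,0],[0,0,0]]
    - [[0,0,0],[0,0,0]]
    - [[0,0,0],[0,0,0]]
    - [[0,0,0],[0,0,0]]
    - [[0,0,0],[0,0,0]]
  fingers: 1
  squeeze: 40

```text
time: 33.5
eef_pos: [0.4418, -0.2868, 0.0204]
ee_rot: [0.0, 0.998, -0.067, 0.001]
force: [-0.7, 0.0, 5.6]
opening: 0.46
finger_force: 41.7
```

>>> move_arm:
  rows:
    - [[-4,0,0],[0,0,0]]
    - [[-8,0,0],[0,0,0]]
    - [[-8,0,0],[0,0,0]]
    - [[-8,0,0],[0,0,0]]
    - [[0,0,0],[0,0,0]]
    - [[0,0,0],[0,0,0]]
    - [[0,0,0],[0,0,0]]

```text
time: 34.2
eef_pos: [0.4142, -0.2832, 0.0204]
ee_rot: [0.001, 0.998, -0.067, 0.002]
force: [2.4, -0.9, 8.5]
opening: 0.454
finger_force: 41.8
```

>>> move_arm:
  rows:
    - [[0,0,-5],[0,0,0]]
    - [[0,0,-15],[0,0,0]]
    - [[0,0,-30],[0,0,0]]
    - [[0,0,-30],[0,0,0]]
    - [[0,0,0],[0,0,0]]
    - [[0,0,0],[0,0,0]]
    - [[0,0,0],[0,0,0]]

```text
time: 34.9
eef_pos: [0.4111, -0.282, 0.0974]
ee_rot: [-0.001, 0.998, -0.068, -0.002]
force: [0.2, -0.7, -2.4]
opening: 0.457
finger_force: 40.8
```

```bash
python3 - <<'E'
from h import *
g=snap('wrist','w13.png'); p=fw((66-18,-53),*TR); goal(p[0],p[1],.1,TR[1])
E
```

```text
t 34.95 turn [-0.001  0.004 -0.092] then shift mm [ 146.6 -229.5   -2.7]
```

View pics/w13.png

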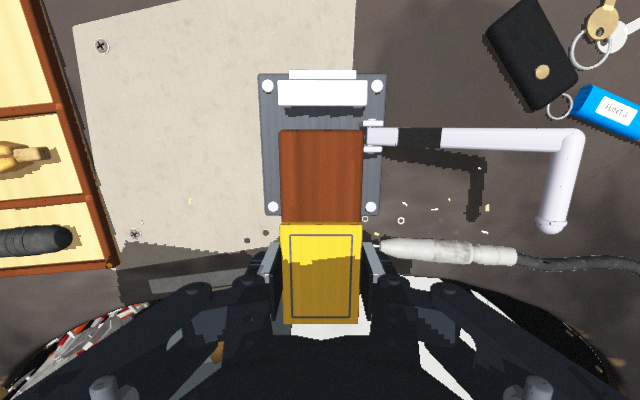

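The plate is held squarely, clear of the bridge: tail edge at row 129, brass edge at row 223 (z +22). I'll check the grip offset from these.

```bash
python3 - <<'E'
from h import *
o=r.get_obs();Rt=R.from_quat(o['ee_rot'][[1,2,3,0]])
for q,z in(((321,129),.103),((321,223),.109)): print(Rt.inv().apply(w('w13.png',[q],z)[0]-o['eef_pos'])*1000)
E
```

```text
[66.4188694   0.24415277 -5.94689503]
[ 22.58136114   0.22647961 -11.7545969 ]
```

>>> move_arm:
  rows:
    - [[0,0,0],[0,0.002,-0.046]]
    - [[0,0,0],[0,0.002,-0.046]]
    - [[10,-15,0],[0,0,0]]
    - [[22,-34,0],[0,0,0]]
    - [[22,-35,0],[0,0,0]]
    - [[22,-35,0],[0,0,0]]
    - [[22,-35,0],[0,0,0]]
    - [[22,-34,0],[0,0,0]]
    - [[16,-26,0],[0,0,0]]
    - [[10,-15,0],[0,0,0]]
    - [[0,0,0],[0,0,0]]
    - [[0,0,0],[0,0,0]]
    - [[0,0,0],[0,0,0]]
    - [[0,0,0],[0,0,0]]
    - [[0,0,0],[0,0,0]]

```text
time: 36.45
eef_pos: [0.5684, -0.061, 0.0998]
ee_rot: [0.0, 1.0, -0.022, 0.002]
force: [-0.5, 0.4, -1.7]
opening: 0.46
finger_force: 40.9
```

```bash
python3 - <<'E'
from h import *
p=fw((66-18,-53),*TR); goal(p[0],p[1],.0155,TR[1])
E
```

```text
t 36.45 turn [ 0.    -0.004 -0.001] then shift mm [-0.7 -1.9 84.3]
```

>>> move_arm:
  rows:
    - [[0,-2,25],[0,-0.004,0]]
    - [[0,0,25],[0,0,0]]
    - [[0,0,18],[0,0,0]]
    - [[0,0,9],[0,0,0]]
    - [[0,0,4],[0,0,0]]
    - [[0,0,2.5],[0,0,0]]
    - [[0,0,0],[0,0,0]]
    - [[0,0,0],[0,0,0]]
    - [[0,0,0],[0,0,0]]

```text
time: 37.35
eef_pos: [0.5696, -0.0581, 0.0169]
ee_rot: [0.0, 1.0, -0.021, 0.001]
force: [0.4, -0.1, -2.2]
opening: 0.454
finger_force: 40.8
```

>>> move_arm:
  rows:
    - [[0,0,0.5],[0,0,0]]
    - [[0,0,0],[0,0,0]]
    - [[0,0,0],[0,0,0]]

```text
time: 37.65
eef_pos: [0.5691, -0.0582, 0.0157]
ee_rot: [0.0, 1.0, -0.021, 0.0]
force: [-0.5, -0.6, -2.0]
opening: 0.458
finger_force: 40.8
```

>>> move_arm:
  rows:
    - [[0,0,0],[0,0,0]]
    - [[0,0,0],[0,0,0]]
    - [[0,0,0],[0,0,0]]
    - [[0,0,0],[0,0,0]]
    - [[0,0,0],[0,0,0]]
    - [[0,0,-10],[0,0,0]]
    - [[0,0,-40],[0,0,0]]
    - [[0,0,-50],[0,0,0]]
    - [[0,0,-50],[0,0,0]]
    - [[0,0,-50],[0,0,0]]
    - [[-40,0,-20],[0,0,0]]
    - [[-40,0,0],[0,0,0]]
    - [[-40,0,0],[0,0,0]]
    - [[0,0,0],[0,0,0]]
    - [[0,0,0],[0,0,0]]
    - [[0,0,0],[0,0,0]]
  fingers: 0.35

```text
time: 39.25
eef_pos: [0.4501, -0.0529, 0.2363]
ee_rot: [0.0, 1.0, -0.021, 0.001]
force: [-0.3, -0.6, -0.4]
opening: 0.645
finger_force: 0.0
```

```bash
python3 - <<'E'
from h import *
np.set_printoptions(precision=1,suppress=True)
g=snap('wrist','w14.png');f=g['frame'];hsv=cv2.cvtColor(f,cv2.COLOR_BGR2HSV)
c,s=np.cos(TR[1]),np.sin(TR[1])
tr=lambda P:((P[:,:2]-TR[0])*1000)@np.array([[c,-s],[s,c]])
def rep(n,m,z,box):
    # only inside bay polygon
    b=np.array([fw(q,*TR) for q in box]);poly=px('w14.png',np.c_[b,np.full(4,z)]).astype(np.int32)
    k=np.zeros_like(m);cv2.fillPoly(k,[poly],255);m=cv2.morphologyEx(m&k,cv2.MORPH_OPEN,np.ones((3,3)))
    cs=cv2.findContours(m,0,2)[0]
    if cs:
        q=max(cs,key=cv2.contourArea);rr=cv2.minAreaRect(tr(w('w14.png',q[:,0],z)).astype(np.float32));print(n,[np.round(v,1) for v in rr],cv2.boundingRect(q))
bx=lambda a,b,c,d:[(a,c),(b,c),(b,d),(a,d)]
H,S,V=cv2.split(hsv)
u=lambda x:(x*255).astype(np.uint8)
rep('brass',u((H>18)&(H<35)&(S>170)),.026,bx(4,128,-92,-14))
rep('tailwood',u((H<14)&(S>90)&(V<150)),.02,bx(10,122,-86,-20))
rep('block',u((S<60)&(V>90)),.025,bx(4,128,-9,92))
rep('clamp',u((S>130)),.015,bx(-65,-1,-90,90))
rep('hand',u((V<110)),.017,bx(-126,-72,-90,90))
print(r.get_obs()['eef_pos'])
E
```

```text
brass [array([ 43.9, -52.4]), array([27.4, 42.9]), np.float64(89.4)] (309, 65, 25, 41)
tailwood [array([ 94.1, -52.5]), array([40.9, 38.6]), np.float64(0.0)] (304, 17, 35, 42)
block [array([63.4, 38.7]), array([66.1, 66. ]), np.float64(0.0)] (209, 34, 62, 65)
clamp [array([-38. , -20.3]), array([16.2, 72.2]), np.float64(0.0)] (267, 150, 58, 14)
hand [array([-101.5,  -20.9]), array([23.1, 94.9]), np.float64(0.0)] (261, 197, 73, 18)
[ 0.5 -0.1  0.2]
```

All four measure inside their tolerances in tray coordinates:

| Item | Position (mm) |
|---|---|
| Plate | about (64, -52) |
| Block | (63, 39) |
| Handpiece | (-101, 0) |
| Clamp, from the TCP at release | (-31, 0) |

I'm handing in.

```bash
python3 -c "
from h import *
print(r.job_done())"
```

```text
the job is handed in; nothing more can be done
None
```

I put the plate, bench block, ring clamp and handpiece in their own bays, left the hold-down bar open at about 2.56 rad and didn't touch the graver or fire brick. I handed the job in at about 39 s; no verdict came back.

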